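Load the ultrasonic cleaner and hold its sprung lid for filling

TASK

Load the ultrasonic cleaner for me: lift its sprung lid past the balance point until it stands wide open on its own, then pick the brass tee fitting out of the cluttered parts tray (leave the other parts in the tray) and lower it into the wire basket, letting go of it there without dropping it. Then take the middle of the lid's front bar, bring the lid back down through its balance point and finish while holding it steady just below that point, not shut and not let go, so that it screens the bench behind while I fill the bath under it. Do not push the beaker, the bottle or the computer mouse about.

Things in the scene. Friction and masses are not known exactly. Their poses are not given: they have to be found in the camera images.
- cleaner: Stainless bench ultrasonic cleaner, fixed to the bench, 152 mm deep (its x), 240 mm wide (its y), rim 125 mm high; origin at the centre of its underside; its -x side is the front with the dark control panel and two black knobs. The tank mouth is 104 x 190 mm, centred. The lid is hinged along the back (+x) edge.
- hinge (a point): Middle of the lid's hinge line: 80 mm behind the cleaner's centre (+x), 133 mm above the bench; the hinge axis is the cleaner's y. At lid angle a the bar lies 197 mm x cos(a) in front of (cleaner's -x) and 197 mm x sin(a) above this line.
- bar (a point): Middle of the lid's black round pull bar, 12 mm thick, 124 mm long, parallel to the hinge, 197 mm from it; moves with the lid. An arm at each end holds it 39 mm off the lid's front edge, so fingers opened to at most 40 mm pass either side of it from above at any lid angle; it can turn between them. Height over the bench: 133 mm shut, 274 mm at balance, 330 mm upright, 327 mm at the stop.
- lid (a joint): Lid angle in rad: 0 shut, 1.75 (100 deg) at the open stop. The 0.5 kg lid is counterbalanced by springs; balance point 0.80 (46 deg): below it the lid sinks shut by itself, above it the springs swing it up to the stop, where it stays. The hinge is damped, 0.16 N m s/rad; under 3 N at the bar moves it. Just below the balance point means some 2 to 15 degrees below: 0.54 to 0.77.
- basket (a point): Centre of the floor of the wire basket in the tank, 80 mm above the bench (45 mm below the rim); the basket is 94 mm (cleaner's x) by 176 mm (cleaner's y) inside, axes as the cleaner's. It does not come out.
- tray: Shallow white plastic parts tray, fixed, 190 mm (x) by 320 mm (y), walls 30 mm high and 4 mm thick, floor 4 mm thick; origin at the centre of its underside. Eight parts stand in it in two rows, in any order and turned any way, about 75 to 85 mm from one to the next.
- brass_tee: The part to load: yellow brass tee fitting, about 110 g. A 24 mm cube block with its origin at the centre of its underside, two barbed tails 15 mm thick along its x (52 mm over both) and a round 13 mm stub pointing up from the block to 40 mm height. It stands on the block; grip the block across its y (24 mm).
- steel_tee: Bystander in the tray: the same tee in grey steel. Stays in the tray.
- boss_head: Bystander in the tray: aluminium clamp block 40 x 28 x 28 mm with a thumb screw on top. Stays in the tray.
- knob: Bystander in the tray: black clamp knob, 39 mm across, 32 mm high with its stud. Stays in the tray.
- stopper: Bystander in the tray: white stopper, 38 mm across, 32 mm high. Stays in the tray.
- spacer: Bystander in the tray: aluminium flanged spacer, 22 mm across, 35 mm high. Stays in the tray.
- beaker: Bystander on the bench: glass beaker, 68 mm across, 95 mm high; origin at the centre of its underside.
- bottle: Bystander on the bench: white bottle with a blue cap, 60 mm across, 150 mm high; origin at the centre of its underside.
- mouse: Bystander on the bench: black computer mouse, 105 x 60 x 24 mm; origin at the centre of its underside.
- hose_joint: Bystander in the tray: blue plastic hose joint, 34 mm across, 40 mm high. Stays in the tray.
- foot: Bystander in the tray: black rubber foot with a stud, 38 mm across, 30 mm high. Stays in the tray.
Not all that is in view belongs to the job. Of the things that look like the brass_tee, take the one that is farthest from the robot's base at the start.

How it is judged:
By the outcome, as a careful person would: the job done as asked, in the order asked, and still so for the second after the job is handed in, while the arm keeps its last pose, push and grip.
It also fails if it takes over 62 s, if anything falls off the work surface, if the arm or the gripper's body presses on something with over 40 N, if the wrist force passes 120 N, or if a joint passes its speed limit or range.

ROBOT

A 7-joint arm with a two-finger parallel gripper is mounted at the origin on the work surface. World frame = base frame: x ahead of the robot, y to its left, z up, the work surface at z = 0. Lengths are in m, angles in rad, forces in N, time in s.
With the tool pointing down it reaches from about 0.35 to 0.775 m from the base axis. Payload 3.1 kg.
Tool frame: the origin (TCP) lies between the finger pads; the fingertips stand robot.nose_length ahead of it and the grasp point (between the pads) lies 6 mm ahead of it (robot.nose_length is the distance from the TCP to the fingertips, in m); z points along the fingers, y is the line along which they close (so a half turn about z gives the same grasp; the last joint's range is limited). The gripper opens to 85 mm and grips with 20 to 120 N. Pads are 22 mm wide; open, the fingers measure 114 mm over their backs; the gripper's body (76 mm by 85 mm) begins 54 mm behind the grasp point. The pads swing forward as they close: fully open they stand 13 mm farther back than shut.
Start: joints at [-1.213, 0.311, 0.014, 1.512, -0.004, 1.319, -0.027], TCP at [0.214, 0.507, 0.256] pointing down, gripper open.
Joint ranges: [-2.7, 2.7], [-0.3, 1.91], [-1.27, 1.3], [0.12, 2.57], [-1.44, 4.58], [0.2, 2.03], [-3.05, 3.05]. Speed limits (rad/s): [2.79, 2.79, 3.14, 3.14, 3.14, 3.14, 3.14].

INTERFACE

Orientations are given as a unit quaternion [w, x, y, z].
In Python, from bench import robot gives the robot as it stands.
- The arm moves only by the tool arm_command, never from a script. Its argument "plan" is a list of rows, each an object of numbers: "dx", "dy", "dz": the shift along the world's x, y, z normalised to -1 to 1, where 1 is 0.05 m; "turn": the turn about the world's z normalised to -1 to 1, where 1 is 0.08 rad; "fingers": the opening, from -1 (shut) to 1 (fully open). In form: [{"dx": .., "dy": .., "dz": .., "turn": .., "fingers": ..}, ...]. A call has 1 to 8 rows; each row shifts and turns the commanded pose from where the row before left it; what a row does not reach is not made up. A row lasts 1/10 s, in which the tool goes at most 50 mm and 8.59 degrees, less where a joint would pass 70% of its speed; a pose out of reach is approached as far as the arm can. A call with a number of a shift or a turn outside -1 to 1 is refused whole. A call with a gripper value outside its range is refused whole. The fingers move at their own pace and stop on an object; the grip force is fixed at half the most. Time passes only in rows, so rows that do not move let the fingers close. It gives the time, the measured TCP pose, the force, the opening and the grip force at its end, in the units of the state.
- robot.state(): the state, without advancing time (a new reading comes with each control period).
- robot.snapshot(name): name is "scene" or "side" or "wrist"; returns the picture (400x640x3 uint8, red, green, blue); there is no depth.
- robot.calibration(name): a dict with "mtx" (3x3 intrinsics, pixels), "extrinsics" (4x4, takes a point from world to camera coordinates). Camera axes: x right, y down, z forward; pixel columns grow to the right and rows downward; lengths in m; the calibration is good to about 2 mm. A picture is of the moment at which its call begins: read the wrist's pose just before it. calibration takes no time and is no camera call; for the wrist camera it gives the pose at the moment of the call.
- robot.job_done(): hands the job in; it is judged then, once.
Trained networks look in the newest picture that a camera, given by its name, has taken for a name from the list of things; names that differ only in an ending like _2 or _b are one class to them, and where a whole thing is asked for, a point or a joint stands for the part that bears it (a point fixed in the world has none). Each returns a list of dicts, best first, with "confidence" (0 to 1); they miss things now and then, are a little off and sometimes report something else, mostly with a low value. They report only what shows in the picture. A call takes as long as a camera call. They do not tell look-alikes from the thing itself.
- robot.look_for(camera, target): "position" ([x, y, z] in m, in the coordinates of the camera as it stood for that picture, good to about 4 mm: the middle of the surface that is visible of it).
- robot.place_of(camera, target): "position" ([x, y, z] in m, in the coordinates of the camera as it stood for that picture, good to about 4 mm: a listed point, or the origin of a listed thing).
The state is a dict: "time": time; "joint_positions": joint angles; "dq": joint speeds; "tau": joint torques, N m; "ee_pos": TCP position; "tool_rot": TCP orientation; "contact_force": force on the tool from outside, world axes, zero at the start; "moment": the same for the moment, N m; "finger_gap": opening from 0.0 (shut) to 1.0 (fully open); "finger_force": force on a finger pad.
Only numpy, scipy, OpenCV 4.12 (cv2) and the standard library are available. Lean on these libraries where they do the work, as an engineer would, in place of code of your own. Each camera call takes 0.05 s, during which the arm holds its last target. There are 200 camera calls.

## Working session

There is one attempt and no reset: what is moved stays moved. The work goes in short steps, Python scripts to look and compute and a tool call to move; the robot and the scene stay as the last step left them, time stands still between calls to the robot, and variables do not carry over. Pictures are saved under pics/ and viewed, at most 10 in all, crops included, and the job is handed in when it is done.

Besides the shell and the picture viewer there is one more tool, called after ">>>" as name([rows], argument=value, ...), one row to a line, values as JSON. arm_command: Moves the arm, as the interface text tells. Scaled input: -1 to 1 covers 0.05 m each way for a shift and 0.08 rad each way for a turn. Its arguments: {"type":"object","properties":{"plan":{"type":"array"}},"required":["plan"]}

```bash
mkdir -p pics; cat > h.py <<'E'
from bench import robot
import numpy as np, cv2
def snap(c,f=None):
    im=robot.snapshot(c)
    if f: cv2.imwrite('pics/'+f,im[:,:,::-1])
    return im
def w(c,p):
    E=np.array(robot.calibration(c)['extrinsics']); return np.linalg.inv(E)[:3]@np.r_[p,1]
def px(c,P):
    k=robot.calibration(c);q=np.array(k['extrinsics'])[:3]@np.r_[P,1];q=np.array(k['mtx'])@q;return q[:2]/q[2]
def ray(c,uv,z):
    k=robot.calibration(c);E=np.array(k['extrinsics']);R=E[:3,:3];o=-R.T@E[:3,3]
    d=R.T@np.linalg.inv(k['mtx'])@np.r_[uv,1];return o+d*(z-o[2])/d[2]
E
python3 - <<'E'
from h import *
np.set_printoptions(precision=3,suppress=True)
print(robot.nose_length,robot.state())
a=snap('scene','s1.png');b=snap('side','d1.png')
for c in('scene','side'):
  print(c,w(c,[0,0,0]))
  for t in('cleaner','bar','hinge','basket','tray','brass_tee','beaker','bottle','mouse'):
    for r in robot.place_of(c,t)[:4]: 
      P=w(c,r['position']);print(t,round(r['confidence'],2),P,px(c,P))
E
```

```text
0.025 {'time': 0.0, 'joint_positions': array([-1.213,  0.312,  0.014,  1.513, -0.004,  1.319, -0.027]), 'dq': array([ 0.   , -0.   ,  0.   , -0.001, -0.001, -0.001,  0.002]), 'tau': array([ -0.   , -37.992,   0.146, -23.059,   0.012,   0.014,  -0.   ]), 'ee_pos': array([0.214, 0.506, 0.255]), 'tool_rot': array([-0.   ,  0.199,  0.98 , -0.001]), 'contact_force': array([-0.301,  0.475, -0.226]), 'moment': array([ 0.008, -0.003, -0.048]), 'finger_force': 0.0, 'finger_gap': 0.9960564446501944}
scene [ 0.954 -0.505  0.91 ]
cleaner 0.75 [ 0.552  0.269 -0.005] [349.69  176.776]
bar 0.71 [0.434 0.248 0.132] [315.953 133.969]
bar 0.49 [ 0.504 -0.201  0.003] [241.051 274.662]
bar 0.33 [ 0.504 -0.271  0.006] [222.22  294.758]
hinge 0.57 [0.629 0.282 0.137] [377.858 151.426]
hinge 0.4 [ 0.753 -0.075  0.   ] [346.998 287.423]
tray 0.75 [ 0.549 -0.229  0.001] [247.239 292.066]
brass_tee 0.79 [ 0.522 -0.35   0.003] [204.945 324.257]
brass_tee 0.68 [ 0.342 -0.169 -0.   ] [205.3   238.241]
brass_tee 0.62 [ 0.376 -0.353 -0.001] [162.724 294.542]
brass_tee 0.51 [ 0.379 -0.265 -0.001] [189.352 269.493]

[... 155 characters left out ...]
004] [318.468 266.832]
bar 0.84 [0.439 0.246 0.129] [357.023 231.598]
bar 0.63 [ 0.59  -0.188  0.006] [329.818 180.999]
hinge 0.75 [0.548 0.268 0.003] [317.034 266.89 ]
hinge 0.61 [0.63  0.285 0.137] [284.669 230.735]
tray 0.82 [ 0.547 -0.224  0.005] [342.946 176.905]
brass_tee 0.62 [ 0.348 -0.174  0.004] [396.409 189.26 ]
brass_tee 0.55 [ 0.379 -0.258  0.008] [389.311 175.333]
brass_tee 0.39 [ 0.52  -0.351  0.001] [354.623 161.593]
brass_tee 0.38 [ 0.381 -0.353 -0.   ] [390.377 164.356]
beaker 0.73 [0.799 0.054 0.005] [255.437 214.099]
beaker 0.29 [ 0.591 -0.262  0.006] [332.955 170.589]
bottle 0.87 [ 0.751 -0.075  0.005] [279.35  194.189]
mouse 0.27 [ 0.589 -0.263  0.008] [333.679 170.064]
```

View pics/s1.png

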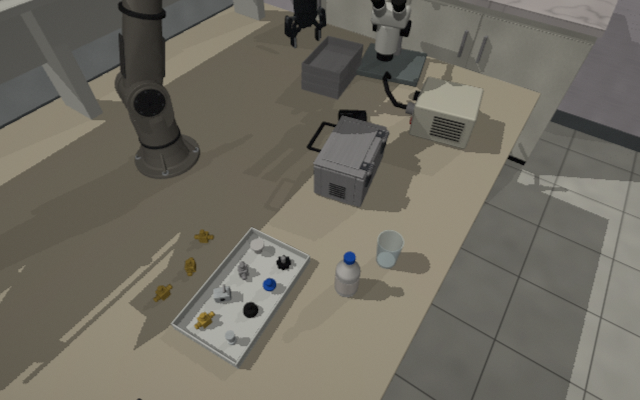

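```bash
python3 -c "
import cv2
a=cv2.imread('pics/s1.png')[200:350,130:330];cv2.imwrite('pics/s1c.png',cv2.resize(a,(800,600),interpolation=cv2.INTER_CUBIC))"
```

```text
(no output)
```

View pics/s1c.png

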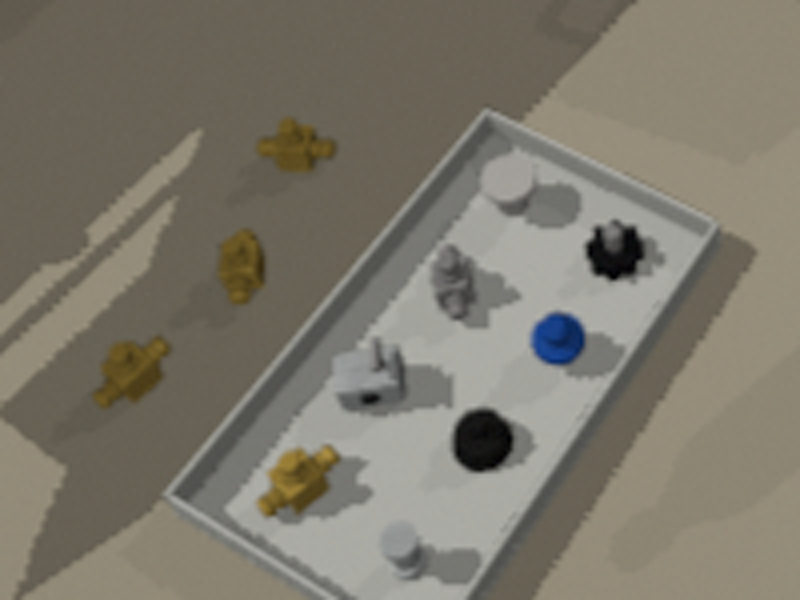

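The brass tees are at pixels (204,237), (190,267) and (163,293) on the bench, and at (205,321) in the tray. The tray one is about 0.63 m from the base and the others at most 0.52 m, so it is both farthest and in the tray, and I take that one. The lid bar is at about (0.436, 0.247), with the cleaner yawed about 0.19 rad. I'm moving over the bar now.

>>> arm_command([
  {"dx":0.5,"dy":-0.6,"dz":0,"turn":-1,"fingers":-0.1},
  {"dx":0.6,"dy":-0.7,"dz":0,"turn":-1,"fingers":-0.1},
  {"dx":0.6,"dy":-0.7,"dz":0,"turn":-1,"fingers":-0.1},
  {"dx":0.6,"dy":-0.7,"dz":0,"turn":-1,"fingers":-0.1},
  {"dx":0.6,"dy":-0.7,"dz":0,"turn":-1,"fingers":-0.1},
  {"dx":0.6,"dy":-0.7,"dz":0,"turn":-1,"fingers":-0.1},
  {"dx":0.5,"dy":-0.6,"dz":0,"turn":-1,"fingers":-0.1},
  {"dx":0.4,"dy":-0.48,"dz":0,"turn":-1,"fingers":-0.1},
])

```text
time: 1.8
ee_pos: [0.4358, 0.2449, 0.2566]
tool_rot: [0.001, 0.5, 0.866, 0.0]
contact_force: [-0.0, 0.4, -0.4]
finger_gap: 0.45
finger_force: 0.0
```

>>> arm_command([
  {"dx":0,"dy":0,"dz":0,"turn":-1,"fingers":-0.1},
  {"dx":0,"dy":0,"dz":0,"turn":-1,"fingers":-0.1},
  {"dx":0,"dy":0,"dz":0,"turn":-1,"fingers":-0.1},
  {"dx":0,"dy":0,"dz":0,"turn":-1,"fingers":-0.1},
  {"dx":0,"dy":0,"dz":0,"turn":-0.3,"fingers":-0.1},
  {"dx":0,"dy":0,"dz":0,"turn":0,"fingers":-0.1},
])

```text
time: 2.4
ee_pos: [0.434, 0.2477, 0.2564]
tool_rot: [0.0, 0.638, 0.77, 0.0]
contact_force: [0.2, -0.7, -0.4]
finger_gap: 0.45
finger_force: 0.0
```

```bash
cat >> h.py <<'E'
np.set_printoptions(precision=4,suppress=True)
def st():
    s=robot.state();q=s['tool_rot'];n=np.arctan2(q[2],q[1])
    print('t',s['time'],'p',s['ee_pos'],'q',q,'yaxis',(2*n-np.pi/2+np.pi/2)%np.pi-np.pi/2,'F',s['contact_force'],'gap',s['finger_gap']*85,s['finger_force']);return s
E
python3 - <<'E'
from h import *
st();snap('wrist','w1.png')
for t in('cleaner','bar','hinge'):
    for r in robot.place_of('wrist',t)[:3]: print(t,round(r['confidence'],2),w('wrist',r['position']))
E
```

```text
t 2.4 p [0.434  0.2477 0.2564] q [0.     0.6376 0.7704 0.0001] yaxis 0.1880722101707033 F [ 0.1681 -0.6847 -0.4037] gap 38.249982599126355 0.0
cleaner 0.59 [ 0.5562  0.271  -0.0015]
bar 0.58 [0.4349 0.248  0.1335]
hinge 0.7 [0.6309 0.286  0.1347]
```

View pics/w1.png

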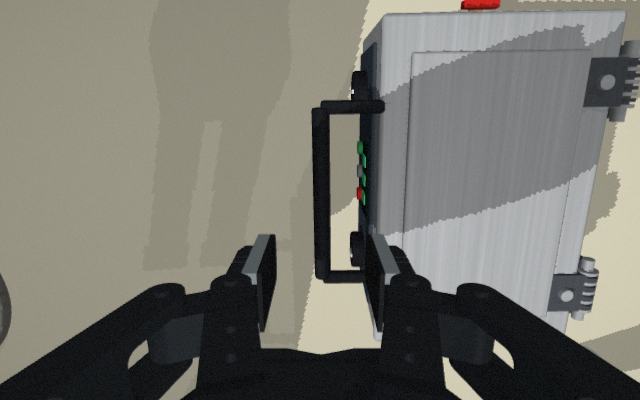

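The wrist picture shows the bar vertical at x≈321 (rows 105–278) between the pads, parallel to them. I'm descending and gripping it.

>>> arm_command([
  {"dx":0.04,"dy":0,"dz":-0.5,"turn":0,"fingers":-0.25},
  {"dx":0,"dy":0,"dz":-0.6,"turn":0,"fingers":-0.25},
  {"dx":0,"dy":0,"dz":-0.6,"turn":0,"fingers":-0.25},
  {"dx":0,"dy":0,"dz":-0.4,"turn":0,"fingers":-0.25},
  {"dx":0,"dy":0,"dz":-0.24,"turn":0,"fingers":-0.25},
  {"dx":0,"dy":0,"dz":0,"turn":0,"fingers":-0.25},
])

```text
time: 3.2
ee_pos: [0.435, 0.2471, 0.1378]
tool_rot: [-0.0, 0.638, 0.77, -0.002]
contact_force: [0.5, -0.6, 0.3]
finger_gap: 0.373
finger_force: 0.0
```

>>> arm_command([
  {"dx":0,"dy":0,"dz":0,"turn":0,"fingers":-1},
  {"dx":0,"dy":0,"dz":0,"turn":0,"fingers":-1},
  {"dx":0,"dy":0,"dz":0,"turn":0,"fingers":-1},
  {"dx":0,"dy":0,"dz":0,"turn":0,"fingers":-1},
  {"dx":0,"dy":0,"dz":0,"turn":0,"fingers":-1},
])

```text
time: 3.7
ee_pos: [0.4348, 0.2477, 0.14]
tool_rot: [-0.001, 0.638, 0.77, -0.001]
contact_force: [-5.9, -2.0, 3.7]
finger_gap: 0.121
finger_force: 58.5
```

```bash
python3 - <<'E'
from h import *
s=st()
h=np.array([.6302,.2845]);u=np.array([np.cos(.187),np.sin(.187)])
# waypoints every .1 rad from 0 to 1.7, relative in units of .05
a=np.arange(0,1.71,.1)
P=np.c_[h-0.197*np.cos(a)[:,None]*u,.139+.197*np.sin(a)]
print(P[[0,-1]]);print(np.c_[a[1:],np.diff(P,axis=0)/.05].round(2))
E
```

```text
t 3.7 p [0.4348 0.2477 0.14  ] q [-0.0008  0.6376  0.7704 -0.0008] yaxis 0.18804919811835208 F [-5.8997 -2.0077  3.7378] gap 10.25967629352431 58.54789316654205
[[0.4366 0.2479 0.139 ]
 [0.6551 0.2892 0.3344]]
[[ 0.1   0.02  0.    0.39]
 [ 0.2   0.06  0.01  0.39]
 [ 0.3   0.1   0.02  0.38]
 [ 0.4   0.13  0.03  0.37]
 [ 0.5   0.17  0.03  0.35]
 [ 0.6   0.2   0.04  0.34]
 [ 0.7   0.23  0.04  0.31]
 [ 0.8   0.26  0.05  0.29]
 [ 0.9   0.29  0.06  0.26]
 [ 1.    0.31  0.06  0.23]
 [ 1.1   0.34  0.06  0.2 ]
 [ 1.2   0.35  0.07  0.16]
 [ 1.3   0.37  0.07  0.12]
 [ 1.4   0.38  0.07  0.09]
 [ 1.5   0.38  0.07  0.05]
 [ 1.6   0.39  0.07  0.01]
 [ 1.7   0.39  0.07 -0.03]]
```

>>> arm_command([
  {"dx":0.02,"dy":0,"dz":0.39,"turn":0,"fingers":-1},
  {"dx":0.06,"dy":0.01,"dz":0.39,"turn":0,"fingers":-1},
  {"dx":0.1,"dy":0.02,"dz":0.38,"turn":0,"fingers":-1},
  {"dx":0.13,"dy":0.03,"dz":0.37,"turn":0,"fingers":-1},
  {"dx":0.17,"dy":0.03,"dz":0.35,"turn":0,"fingers":-1},
  {"dx":0.2,"dy":0.04,"dz":0.34,"turn":0,"fingers":-1},
  {"dx":0.23,"dy":0.04,"dz":0.31,"turn":0,"fingers":-1},
])

```text
time: 4.4
ee_pos: [0.4768, 0.2563, 0.2665]
tool_rot: [-0.004, 0.637, 0.771, -0.004]
contact_force: [-11.1, -2.2, 5.0]
finger_gap: 0.111
finger_force: 58.4
```

>>> arm_command([
  {"dx":0.26,"dy":0.05,"dz":0.29,"turn":0,"fingers":-1},
  {"dx":0.29,"dy":0.06,"dz":0.26,"turn":0,"fingers":-1},
  {"dx":0.31,"dy":0.06,"dz":0.23,"turn":0,"fingers":-1},
  {"dx":0.34,"dy":0.06,"dz":0.2,"turn":0,"fingers":-1},
  {"dx":0.35,"dy":0.07,"dz":0.16,"turn":0,"fingers":-1},
])

```text
time: 4.9
ee_pos: [0.558, 0.2729, 0.3281]
tool_rot: [-0.001, 0.637, 0.771, 0.002]
contact_force: [-5.5, 0.6, 10.4]
finger_gap: 0.119
finger_force: 62.4
```

```bash
python3 - <<'E'
from h import *
s=st();print(s['joint_positions'])
h=np.array([.6302,.2845]);u=np.array([np.cos(.187),np.sin(.187)])
d=(h-s['ee_pos'][:2])@u;print(np.arctan2(s['ee_pos'][2]-.139,d),np.hypot(s['ee_pos'][2]-.139,d))
E
```

```text
t 4.9 p [0.558  0.2729 0.3281] q [-0.001   0.6368  0.771   0.0025] yaxis 0.19013647350829777 F [-5.508   0.5534 10.4068] gap 10.095815502160596 62.39314019680023
[-0.7108  0.4521  0.3771  1.1651 -0.1658  1.5493 -0.1754]
1.2021265222222963 0.2027459303282071
```

>>> arm_command([
  {"dx":0.37,"dy":0.07,"dz":0.1,"turn":0,"fingers":-1},
  {"dx":0.38,"dy":0.07,"dz":0.07,"turn":0,"fingers":-1},
  {"dx":0.38,"dy":0.07,"dz":0.04,"turn":0,"fingers":-1},
  {"dx":0.39,"dy":0.07,"dz":0.0,"turn":0,"fingers":-1},
  {"dx":0.3,"dy":0.06,"dz":-0.02,"turn":0,"fingers":-1},
  {"dx":0.0,"dy":0,"dz":0,"turn":0,"fingers":-1},
])

```text
time: 5.5
ee_pos: [0.6537, 0.2925, 0.3363]
tool_rot: [0.002, 0.636, 0.771, 0.008]
contact_force: [2.6, 4.4, 5.1]
finger_gap: 0.11
finger_force: 67.2
```

>>> arm_command([
  {"dx":0,"dy":0,"dz":0,"turn":0,"fingers":-0.2},
  {"dx":0,"dy":0,"dz":0,"turn":0,"fingers":-0.2},
  {"dx":0,"dy":0,"dz":0,"turn":0,"fingers":-0.15},
  {"dx":0,"dy":0,"dz":0,"turn":0,"fingers":-0.15},
])

```text
time: 5.9
ee_pos: [0.6503, 0.288, 0.3326]
tool_rot: [0.0, 0.638, 0.77, 0.0]
contact_force: [1.7, 1.3, 1.7]
finger_gap: 0.428
finger_force: 1.1
```

```bash
python3 - <<'E'
from h import *
s=st();print(s['joint_positions'])
for c in ('scene','side'):
  snap(c)
  for r in robot.place_of(c,'bar')[:2]: print(round(r['confidence'],2),w(c,r['position']))
E
```

```text
t 5.9 p [0.6503 0.288  0.3326] q [0.0004 0.6381 0.7699 0.0004] yaxis 0.18662742756048667 F [1.6626 1.2685 1.7198] gap 36.35970885894624 1.07680544257164
[-0.5925  0.6877  0.3742  0.7778 -0.2361  1.7059 -0.144 ]
0.61 [0.6663 0.2945 0.3244]
0.83 [0.6664 0.2942 0.324 ]
0.32 [ 0.7484 -0.0749  0.003 ]
```

>>> arm_command([
  {"dx":0.2,"dy":0.04,"dz":0,"turn":0,"fingers":-0.1},
  {"dx":0.1,"dy":0.02,"dz":0.2,"turn":0,"fingers":-0.1},
  {"dx":0,"dy":0,"dz":0.4,"turn":0,"fingers":-0.1},
  {"dx":0,"dy":0,"dz":0.5,"turn":0,"fingers":-0.1},
  {"dx":-0.1,"dy":0,"dz":0.2,"turn":0,"fingers":-0.1},
])

```text
time: 6.6
ee_pos: [0.6604, 0.2901, 0.3984]
tool_rot: [0.001, 0.639, 0.77, -0.0]
contact_force: [0.3, 0.1, 0.0]
finger_gap: 0.446
finger_force: 0.0
```

```bash
python3 - <<'E'
from h import *
st()
a=ray('scene',(196.25,326.25),.02);b=ray('scene',(213.75,313.75),.02);print(a,b,np.arctan2(*(b-a)[1::-1]))
E
```

```text
t 6.6 p [0.6604 0.2901 0.3984] q [ 0.0008  0.6385  0.7696 -0.0002] yaxis 0.1856443598240174 F [0.2611 0.0686 0.0178] gap 37.90638935525012 0.0
[ 0.5168 -0.3677  0.02  ] [ 0.5289 -0.3224  0.02  ] 1.3085397054755532
```

>>> arm_command([
  {"dx":-0.1,"dy":-0.5,"dz":0,"turn":-0.5,"fingers":-0.1},
  {"dx":-0.18,"dy":-0.85,"dz":0,"turn":-1,"fingers":0},
  {"dx":-0.2,"dy":-0.9,"dz":0,"turn":-1,"fingers":0},
  {"dx":-0.2,"dy":-0.9,"dz":-0.1,"turn":-1,"fingers":0},
  {"dx":-0.2,"dy":-0.9,"dz":-0.2,"turn":-1,"fingers":0},
  {"dx":-0.2,"dy":-0.9,"dz":-0.3,"turn":-0.6,"fingers":0},
  {"dx":-0.2,"dy":-0.9,"dz":-0.3,"turn":-0.5,"fingers":0},
  {"dx":-0.2,"dy":-0.9,"dz":-0.3,"turn":0,"fingers":0},
])

```text
time: 7.4
ee_pos: [0.5838, -0.048, 0.3361]
tool_rot: [-0.001, 0.793, 0.609, -0.001]
contact_force: [0.6, -0.8, -0.2]
finger_gap: 0.499
finger_force: 0.0
```

>>> arm_command([
  {"dx":-0.2,"dy":-0.9,"dz":-0.3,"turn":0,"fingers":0.05},
  {"dx":-0.2,"dy":-0.9,"dz":-0.3,"turn":0,"fingers":0.05},
  {"dx":-0.2,"dy":-0.9,"dz":-0.3,"turn":0,"fingers":0.05},
  {"dx":-0.2,"dy":-0.9,"dz":-0.3,"turn":0,"fingers":0.05},
  {"dx":-0.2,"dy":-0.9,"dz":-0.3,"turn":0,"fingers":0.05},
  {"dx":-0.2,"dy":-0.9,"dz":-0.3,"turn":0,"fingers":0.05},
  {"dx":-0.2,"dy":-0.65,"dz":-0.3,"turn":0,"fingers":0.05},
  {"dx":0,"dy":0,"dz":0,"turn":0,"fingers":0.05},
])

```text
time: 8.2
ee_pos: [0.5088, -0.3548, 0.2292]
tool_rot: [-0.002, 0.797, 0.604, -0.004]
contact_force: [0.2, -1.2, -0.2]
finger_gap: 0.522
finger_force: 0.0
```

```bash
python3 - <<'E'
from h import *
st();im=snap('wrist','w2.png')
for t in('brass_tee',):
    for r in robot.place_of('wrist',t)[:3]: print(t,round(r['confidence'],2),w('wrist',r['position']))
m=cv2.inRange(cv2.cvtColor(im,cv2.COLOR_RGB2HSV),(12,110,60),(32,255,255))
n,l,s,c=cv2.connectedComponentsWithStats(m)
for i in range(1,n):
  if s[i,4]>300:
    R=cv2.minAreaRect(np.argwhere(l==i)[:,::-1].astype(np.float32));B=cv2.boxPoints(R)
    print(s[i],c[i],R,[ray('wrist',p,.018)[:2] for p in B])
snap('scene')
for r in robot.place_of('scene','bar')[:1]: print(w('scene',r['position']))
E
```

```text
t 8.2 p [ 0.5088 -0.3548  0.2292] q [-0.0023  0.7968  0.6043 -0.004 ] yaxis -0.273108176060362 F [ 0.2205 -1.2151 -0.1735] gap 44.388536640111546 0.0
brass_tee 0.93 [ 0.3879 -0.3471 -0.0054]
brass_tee 0.91 [ 0.3885 -0.2539  0.0062]
brass_tee 0.88 [ 0.3492 -0.1661  0.0017]
[  49    0   57   45 1706] [76.5838 18.8951] ((78.24705505371094, 19.611766815185547), (45.338470458984375, 52.49717330932617), 77.47119140625) [array([ 0.3285, -0.1507]), array([ 0.3741, -0.1541]), array([ 0.3679, -0.1881]), array([ 0.321 , -0.1849])]
[ 131   85   57   41 1390] [159.0799 105.0381] ((159.14706420898438, 105.0882339477539), (63.11148452758789, 30.526750564575195), 30.963756561279297) [array([ 0.3588, -0.2428]), array([ 0.3813, -0.2255]), array([ 0.4179, -0.2645]), array([ 0.3956, -0.283 ])]
[ 316  127   28   56 1068] [329.1835 154.5543] ((329.23358154296875, 154.56967163085938), (55.31733703613281, 25.71215057373047), 84.80557250976562) [array([ 0.5184, -0.3101]), array([ 0.5417, -0.3142]), array([ 0.5335, -0.3659]), array([ 0.5092, -0.3618])]
[ 176  172   37   53 1190] [193.9605 198.2462] ((194.05882263183594, 197.76470947265625), (37.350486755371094, 48.50712585449219), 14.03624439239502) [array([ 0.3586, -0.3565]), array([ 0.3868, -0.3151]), array([ 0.4171, -0.3324]), array([ 0.3899, -0.3747])]
[0.6633 0.2922 0.3237]
```

View pics/w2.png

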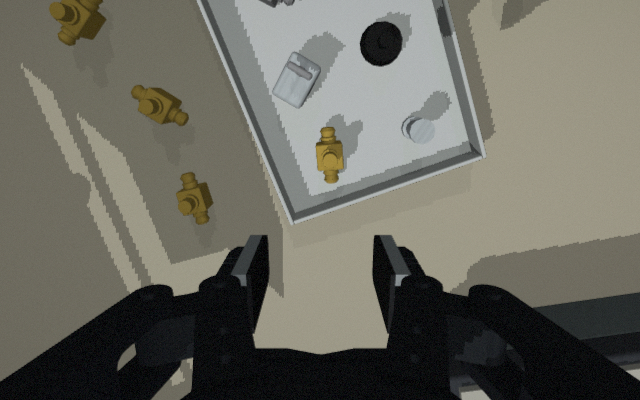

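The tray tee is at pixel (329,155). The three bench tees are at (77,19), (159,105) and (194,198). I'm moving above the tray tee, aligning and looking again.

>>> arm_command([
  {"dx":0.14,"dy":0.1,"dz":-0.4,"turn":0.6,"fingers":0.05},
  {"dx":0.14,"dy":0.1,"dz":-0.6,"turn":0.6,"fingers":0.05},
  {"dx":0,"dy":0,"dz":-0.6,"turn":0,"fingers":0.05},
  {"dx":0,"dy":0,"dz":-0.4,"turn":0,"fingers":0.05},
  {"dx":0,"dy":0,"dz":0,"turn":0,"fingers":0.05},
  {"dx":0,"dy":0,"dz":0,"turn":0,"fingers":0.05},
])

```text
time: 9.0
ee_pos: [0.5312, -0.3375, 0.1331]
tool_rot: [0.0, 0.762, 0.647, 0.0]
contact_force: [1.3, -0.4, 0.5]
finger_gap: 0.524
finger_force: 0.0
```

```bash
python3 - <<'E'
from h import *
s=st();im=snap('wrist','w3.png')
for r in robot.place_of('wrist','brass_tee')[:3]: print(round(r['confidence'],2),w('wrist',r['position']))
m=cv2.inRange(cv2.cvtColor(im,cv2.COLOR_RGB2HSV),(12,110,60),(32,255,255))
n,l,ss,c=cv2.connectedComponentsWithStats(m)
for i in range(1,n):
  if ss[i,4]>300 and 250<c[i][0]<390:
    R=cv2.minAreaRect(np.argwhere(l==i)[:,::-1].astype(np.float32));B=cv2.boxPoints(R)
    Q=np.array([ray('wrist',p,.018)[:2] for p in B]);print(c[i],R,Q,Q.mean(0))
E
```

```text
t 9.0 p [ 0.5312 -0.3375  0.1331] q [0.0002 0.7621 0.6475 0.0004] yaxis -0.1623105517904886 F [ 1.3054 -0.3847  0.5002] gap 44.5014703005788 0.0
0.83 [ 0.381  -0.2587  0.0011]
0.78 [ 0.5199 -0.349   0.0059]
0.62 [ 0.38   -0.355  -0.0021]
[302.8843 209.2982] ((302.5, 209.0), (74.0, 35.0), 90.0) [[ 0.512  -0.3178]
 [ 0.5353 -0.3217]
 [ 0.5265 -0.3749]
 [ 0.5019 -0.3708]] [ 0.5189 -0.3463]
```

View pics/w3.png

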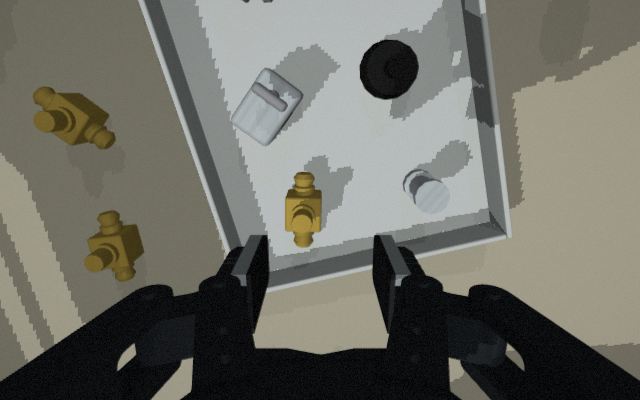

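The tray tee is at pixel (303,209) with its tails vertical, so it is aligned with the pads. The correction is about −11 mm in x and −10 mm in y, then down.

>>> arm_command([
  {"dx":-0.11,"dy":-0.1,"dz":-0.2,"turn":0,"fingers":0.05},
  {"dx":-0.11,"dy":-0.1,"dz":-0.4,"turn":0,"fingers":0.05},
  {"dx":0,"dy":0,"dz":-0.5,"turn":0,"fingers":0.05},
  {"dx":0,"dy":0,"dz":-0.5,"turn":0,"fingers":0.05},
  {"dx":0,"dy":0,"dz":-0.25,"turn":0,"fingers":0.05},
  {"dx":0,"dy":0,"dz":-0.13,"turn":0,"fingers":0.05},
  {"dx":0,"dy":0,"dz":0,"turn":0,"fingers":0.05},
])

```text
time: 9.8
ee_pos: [0.5188, -0.349, 0.033]
tool_rot: [-0.0, 0.763, 0.646, -0.0]
contact_force: [-0.5, 0.1, -0.4]
finger_gap: 0.526
finger_force: 0.0
```

>>> arm_command([
  {"dx":0,"dy":0,"dz":0,"turn":0,"fingers":-1},
  {"dx":0,"dy":0,"dz":0,"turn":0,"fingers":-1},
  {"dx":0,"dy":0,"dz":0,"turn":0,"fingers":-1},
  {"dx":0,"dy":0,"dz":0,"turn":0,"fingers":-1},
  {"dx":0,"dy":0,"dz":0,"turn":0,"fingers":-1},
])

```text
time: 10.3
ee_pos: [0.5199, -0.3498, 0.035]
tool_rot: [0.002, 0.763, 0.646, 0.0]
contact_force: [-1.0, 0.2, 5.7]
finger_gap: 0.265
finger_force: 61.8
```

>>> arm_command([
  {"dx":0,"dy":0,"dz":0.3,"turn":0,"fingers":-1},
  {"dx":0,"dy":0,"dz":0.6,"turn":0,"fingers":-1},
  {"dx":0,"dy":0,"dz":0.8,"turn":0,"fingers":-1},
  {"dx":0,"dy":0.2,"dz":0.9,"turn":0,"fingers":-1},
  {"dx":0,"dy":0.4,"dz":0.8,"turn":0,"fingers":-1},
  {"dx":0,"dy":0.6,"dz":0.6,"turn":0.4,"fingers":-1},
  {"dx":0.05,"dy":0.8,"dz":0.4,"turn":0.5,"fingers":-1},
  {"dx":0.05,"dy":0.8,"dz":0.1,"turn":0.5,"fingers":-1},
])

```text
time: 11.1
ee_pos: [0.5248, -0.2087, 0.262]
tool_rot: [0.003, 0.726, 0.688, 0.001]
contact_force: [1.8, 0.0, -2.1]
finger_gap: 0.266
finger_force: 61.0
```

>>> arm_command([
  {"dx":0.06,"dy":0.9,"dz":0,"turn":0.5,"fingers":-1},
  {"dx":0.06,"dy":0.9,"dz":0,"turn":0.5,"fingers":-1},
  {"dx":0.06,"dy":0.9,"dz":0,"turn":0.5,"fingers":-1},
  {"dx":0.06,"dy":0.9,"dz":0,"turn":0.5,"fingers":-1},
  {"dx":0.06,"dy":0.9,"dz":0,"turn":0.5,"fingers":-1},
  {"dx":0.06,"dy":0.9,"dz":0,"turn":0.5,"fingers":-1},
  {"dx":0.06,"dy":0.9,"dz":0,"turn":0,"fingers":-1},
  {"dx":0.06,"dy":0.9,"dz":0,"turn":0,"fingers":-1},
])

```text
time: 11.9
ee_pos: [0.5474, 0.1528, 0.2587]
tool_rot: [-0.0, 0.638, 0.77, -0.0]
contact_force: [0.8, -0.3, -1.2]
finger_gap: 0.266
finger_force: 60.9
```

>>> arm_command([
  {"dx":0.06,"dy":0.8,"dz":0,"turn":0,"fingers":-1},
  {"dx":0,"dy":0.6,"dz":0,"turn":0,"fingers":-1},
  {"dx":0,"dy":0.4,"dz":0,"turn":0,"fingers":-1},
  {"dx":0,"dy":0,"dz":0,"turn":0,"fingers":-1},
  {"dx":0,"dy":0,"dz":0,"turn":0,"fingers":-1},
])

```text
time: 12.4
ee_pos: [0.5507, 0.2406, 0.2582]
tool_rot: [0.0, 0.638, 0.77, -0.001]
contact_force: [-0.2, -0.9, -0.9]
finger_gap: 0.266
finger_force: 60.9
```

```bash
python3 - <<'E'
from h import *
s=st();im=snap('wrist','w4.png')
for t in ('basket','cleaner','brass_tee','hinge'):
  for r in robot.place_of('wrist',t)[:2]: print(t,round(r['confidence'],2),w('wrist',r['position']))
for c in('scene','side'):
  snap(c)
  for t in ('basket','bar'):
    for r in robot.place_of(c,t)[:1]: print(c,t,round(r['confidence'],2),w(c,r['position']))
E
```

```text
t 12.4 p [0.5507 0.2406 0.2582] q [ 0.0003  0.6378  0.7702 -0.0008] yaxis 0.1875297308993309 F [-0.184  -0.8758 -0.9384] gap 22.596734842656492 60.9244179725647
basket 0.91 [0.5547 0.2697 0.0836]
basket 0.54 [0.5489 0.2463 0.2286]
cleaner 0.71 [0.5548 0.268  0.08  ]
cleaner 0.66 [ 0.5546  0.2701 -0.0019]
brass_tee 0.88 [0.5492 0.2437 0.2287]
hinge 0.82 [0.6288 0.2875 0.1369]
scene basket 0.4 [ 0.7928  0.0521 -0.0012]
scene bar 0.66 [0.665  0.2947 0.3246]
side basket 0.69 [0.5474 0.2723 0.0811]
side bar 0.94 [0.6679 0.2945 0.3251]
```

View pics/w4.png

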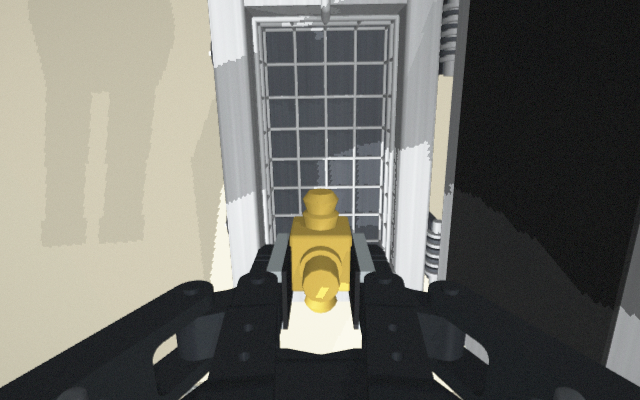

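The picture shows the tee held square between the pads at (321,250), with the basket mesh centred at about column 325 below it. I'm moving 29 mm in +y and lowering.

>>> arm_command([
  {"dx":0.02,"dy":0.3,"dz":-0.2,"turn":0,"fingers":-1},
  {"dx":0.02,"dy":0.29,"dz":-0.4,"turn":0,"fingers":-1},
  {"dx":0,"dy":0,"dz":-0.5,"turn":0,"fingers":-1},
  {"dx":0,"dy":0,"dz":-0.5,"turn":0,"fingers":-1},
  {"dx":0,"dy":0,"dz":-0.5,"turn":0,"fingers":-1},
  {"dx":0,"dy":0,"dz":-0.4,"turn":0,"fingers":-1},
  {"dx":0,"dy":0,"dz":-0.2,"turn":0,"fingers":-1},
  {"dx":0,"dy":0,"dz":0,"turn":0,"fingers":-1},
])

```text
time: 13.75
ee_pos: [0.5515, 0.2712, 0.121]
tool_rot: [-0.001, 0.638, 0.77, -0.002]
contact_force: [-0.3, -0.2, -1.8]
finger_gap: 0.264
finger_force: 60.9
```

>>> arm_command([
  {"dx":0,"dy":0,"dz":-0.06,"turn":0,"fingers":-1},
  {"dx":0,"dy":0,"dz":-0.06,"turn":0,"fingers":-1},
  {"dx":0,"dy":0,"dz":-0.06,"turn":0,"fingers":-1},
  {"dx":0,"dy":0,"dz":0,"turn":0,"fingers":-1},
  {"dx":0,"dy":0,"dz":0,"turn":0,"fingers":-1},
])

```text
time: 14.25
ee_pos: [0.5532, 0.2707, 0.1146]
tool_rot: [0.0, 0.638, 0.77, 0.0]
contact_force: [0.4, 0.4, -1.8]
finger_gap: 0.264
finger_force: 60.9
```

>>> arm_command([
  {"dx":0,"dy":0,"dz":-0.04,"turn":0,"fingers":-1},
  {"dx":0,"dy":0,"dz":0,"turn":0,"fingers":-1},
  {"dx":0,"dy":0,"dz":0,"turn":0,"fingers":-1},
])

```text
time: 14.55
ee_pos: [0.553, 0.2706, 0.1123]
tool_rot: [-0.0, 0.638, 0.77, -0.0]
contact_force: [-0.2, -0.0, -1.9]
finger_gap: 0.259
finger_force: 60.9
```

>>> arm_command([
  {"dx":0,"dy":0,"dz":-0.03,"turn":0,"fingers":-1},
  {"dx":0,"dy":0,"dz":0,"turn":0,"fingers":-1},
  {"dx":0,"dy":0,"dz":0,"turn":0,"fingers":-1},
])

```text
time: 14.85
ee_pos: [0.5533, 0.2707, 0.111]
tool_rot: [0.0, 0.638, 0.77, 0.0]
contact_force: [0.2, -0.3, 0.2]
finger_gap: 0.26
finger_force: 61.0
```

Contact: the vertical force rose by 2 N. Releasing.

>>> arm_command([
  {"dx":0,"dy":0,"dz":0,"turn":0,"fingers":-0.35},
  {"dx":0,"dy":0,"dz":0,"turn":0,"fingers":-0.3},
  {"dx":0,"dy":0,"dz":0,"turn":0,"fingers":-0.25},
  {"dx":0,"dy":0,"dz":0,"turn":0,"fingers":-0.2},
  {"dx":0,"dy":0,"dz":0,"turn":0,"fingers":-0.2},
])

```text
time: 15.35
ee_pos: [0.5531, 0.2707, 0.1108]
tool_rot: [0.0, 0.638, 0.77, 0.0]
contact_force: [-0.2, -0.7, -0.2]
finger_gap: 0.404
finger_force: 0.0
```

>>> arm_command([
  {"dx":0,"dy":0,"dz":0.2,"turn":0,"fingers":-0.2},
  {"dx":0,"dy":0,"dz":0.4,"turn":0,"fingers":-0.2},
  {"dx":0,"dy":0,"dz":0.6,"turn":0,"fingers":-0.2},
  {"dx":0,"dy":0,"dz":0.8,"turn":0,"fingers":-0.2},
  {"dx":0,"dy":0,"dz":0.8,"turn":0,"fingers":-0.2},
  {"dx":0,"dy":0,"dz":0.6,"turn":0,"fingers":-0.2},
  {"dx":0,"dy":0,"dz":0,"turn":0,"fingers":-0.2},
])

```text
time: 16.05
ee_pos: [0.5558, 0.2715, 0.2878]
tool_rot: [0.003, 0.638, 0.77, 0.006]
contact_force: [0.6, 0.4, 1.3]
finger_gap: 0.401
finger_force: 0.0
```

```bash
python3 - <<'E'
from h import *
s=st();im=snap('wrist','w5.png')
for t in ('brass_tee',):
  for r in robot.place_of('wrist',t)[:2]: print(t,round(r['confidence'],2),w('wrist',r['position']))
E
```

```text
t 16.05 p [0.5558 0.2715 0.2878] q [0.0026 0.638  0.77   0.0058] yaxis 0.1869853670418764 F [0.6103 0.4317 1.3272] gap 34.04300994293933 0.0
brass_tee 0.6 [0.5502 0.2717 0.0741]
```

View pics/w5.png

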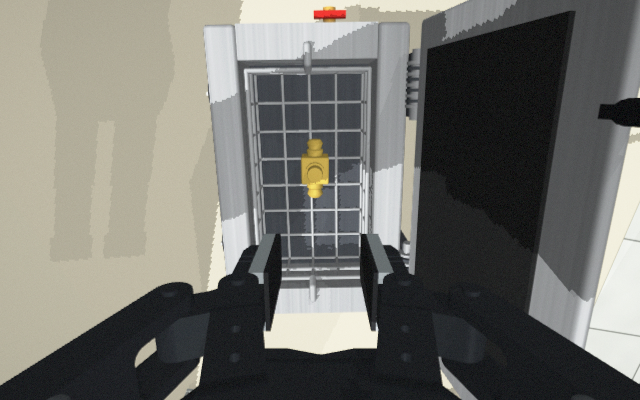

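The tee stands upright in the basket at (315,168) and the lid is open. Next I'm going above the bar.

>>> arm_command([
  {"dx":0,"dy":0,"dz":0.5,"turn":0,"fingers":-0.15},
  {"dx":0,"dy":0,"dz":0.8,"turn":0,"fingers":-0.15},
  {"dx":0,"dy":0,"dz":0.8,"turn":0,"fingers":-0.15},
  {"dx":0.3,"dy":0.06,"dz":0.2,"turn":0,"fingers":-0.15},
  {"dx":0.7,"dy":0.14,"dz":0,"turn":0,"fingers":-0.15},
  {"dx":0.7,"dy":0.14,"dz":0,"turn":0,"fingers":-0.15},
  {"dx":0.5,"dy":0.1,"dz":0,"turn":0,"fingers":-0.15},
  {"dx":0,"dy":0,"dz":0,"turn":0,"fingers":-0.15},
])

```text
time: 16.95
ee_pos: [0.6665, 0.2925, 0.3864]
tool_rot: [-0.002, 0.639, 0.769, -0.005]
contact_force: [0.7, -0.1, -2.5]
finger_gap: 0.425
finger_force: 0.0
```

```bash
python3 - <<'E'
from h import *
s=st()
for c in('wrist','scene','side'):
  snap(c)
  for r in robot.place_of(c,'bar')[:1]: print(c,round(r['confidence'],2),w(c,r['position']))
E
```

```text
t 16.95 p [0.6665 0.2925 0.3864] q [-0.0016  0.6387  0.7694 -0.005 ] yaxis 0.18512859239747703 F [ 0.721  -0.1367 -2.5036] gap 36.10125335233297 0.0
wrist 0.87 [0.659  0.294  0.3308]
scene 0.92 [0.6644 0.2952 0.3278]
side 0.68 [0.6665 0.2942 0.3269]
```

>>> arm_command([
  {"dx":-0.04,"dy":0.04,"dz":-0.2,"turn":0,"fingers":-0.15},
  {"dx":0,"dy":0,"dz":-0.3,"turn":0,"fingers":-0.15},
  {"dx":0,"dy":0,"dz":-0.3,"turn":0,"fingers":-0.15},
  {"dx":0,"dy":0,"dz":0,"turn":0,"fingers":-0.15},
  {"dx":0,"dy":0,"dz":0,"turn":0,"fingers":-0.15},
])

```text
time: 17.75
ee_pos: [0.6601, 0.2948, 0.3576]
tool_rot: [0.0, 0.638, 0.77, 0.001]
contact_force: [0.4, -0.3, 0.9]
finger_gap: 0.423
finger_force: 0.0
```

>>> arm_command([
  {"dx":0.08,"dy":0,"dz":-0.2,"turn":0,"fingers":-0.15},
  {"dx":0,"dy":0,"dz":-0.2,"turn":0,"fingers":-0.15},
  {"dx":0,"dy":0,"dz":-0.12,"turn":0,"fingers":-0.15},
  {"dx":0,"dy":0,"dz":0,"turn":0,"fingers":-0.15},
  {"dx":0,"dy":0,"dz":0,"turn":0,"fingers":-0.15},
])

```text
time: 18.25
ee_pos: [0.6652, 0.2947, 0.3301]
tool_rot: [0.0, 0.638, 0.77, 0.0]
contact_force: [0.1, -0.2, -0.1]
finger_gap: 0.427
finger_force: 0.0
```

```bash
python3 - <<'E'
from h import *
s=st()
for c in('scene','side'):
  snap(c)
  for r in robot.place_of(c,'bar')[:1]: print(c,round(r['confidence'],2),w(c,r['position']))
E
```

```text
t 18.25 p [0.6652 0.2947 0.3301] q [0.0001 0.638  0.7701 0.0002] yaxis 0.18711878844669028 F [ 0.0656 -0.1732 -0.0752] gap 36.318531654745534 0.0
scene 0.68 [0.6648 0.2948 0.3266]
side 0.62 [0.6676 0.294  0.3266]
```

>>> arm_command([
  {"dx":0,"dy":0,"dz":0,"turn":0,"fingers":-1},
  {"dx":0,"dy":0,"dz":0,"turn":0,"fingers":-1},
  {"dx":0,"dy":0,"dz":0,"turn":0,"fingers":-1},
  {"dx":0,"dy":0,"dz":0,"turn":0,"fingers":-1},
  {"dx":0,"dy":0,"dz":0,"turn":0,"fingers":-1},
])

```text
time: 18.95
ee_pos: [0.6631, 0.2943, 0.3302]
tool_rot: [-0.001, 0.638, 0.77, -0.002]
contact_force: [-4.9, -1.6, 1.5]
finger_gap: 0.118
finger_force: 58.4
```

```bash
python3 - <<'E'
from h import *
s=st()
a=np.r_[1.745,np.arange(1.7,.64,-.07)]
P=np.c_[-0.197*np.cos(a)[:,None]*[[np.cos(.187),np.sin(.187)]],.197*np.sin(a)]
print(np.c_[a[1:],np.diff(P,axis=0)/.05].round(2))
E
```

```text
t 18.95 p [0.6631 0.2943 0.3302] q [-0.0014  0.6377  0.7703 -0.0018] yaxis 0.1879022831994901 F [-4.9069 -1.6079  1.4593] gap 10.055236364094634 58.37187588214874
[[ 1.7  -0.17 -0.03  0.03]
 [ 1.63 -0.27 -0.05  0.03]
 [ 1.56 -0.27 -0.05  0.01]
 [ 1.49 -0.27 -0.05 -0.01]
 [ 1.42 -0.27 -0.05 -0.03]
 [ 1.35 -0.27 -0.05 -0.05]
 [ 1.28 -0.26 -0.05 -0.07]
 [ 1.21 -0.26 -0.05 -0.09]
 [ 1.14 -0.25 -0.05 -0.11]
 [ 1.07 -0.24 -0.05 -0.12]
 [ 1.   -0.23 -0.04 -0.14]
 [ 0.93 -0.22 -0.04 -0.16]
 [ 0.86 -0.21 -0.04 -0.17]
 [ 0.79 -0.2  -0.04 -0.19]
 [ 0.72 -0.19 -0.04 -0.2 ]
 [ 0.65 -0.17 -0.03 -0.21]]
```

>>> arm_command([
  {"dx":-0.17,"dy":-0.03,"dz":0.03,"turn":0,"fingers":-1},
  {"dx":-0.27,"dy":-0.05,"dz":0.03,"turn":0,"fingers":-1},
  {"dx":-0.27,"dy":-0.05,"dz":0.01,"turn":0,"fingers":-1},
  {"dx":-0.27,"dy":-0.05,"dz":-0.01,"turn":0,"fingers":-1},
  {"dx":-0.27,"dy":-0.05,"dz":-0.03,"turn":0,"fingers":-1},
  {"dx":-0.27,"dy":-0.05,"dz":-0.05,"turn":0,"fingers":-1},
  {"dx":-0.26,"dy":-0.05,"dz":-0.07,"turn":0,"fingers":-1},
  {"dx":-0.26,"dy":-0.05,"dz":-0.09,"turn":0,"fingers":-1},
])

```text
time: 19.75
ee_pos: [0.5654, 0.2744, 0.3243]
tool_rot: [0.003, 0.638, 0.77, 0.004]
contact_force: [2.5, -2.1, 6.9]
finger_gap: 0.114
finger_force: 61.2
```

```bash
cat >> h.py <<'E'
def ang():
    s=st();h=np.array([.6302,.2845]);u=np.array([np.cos(.187),np.sin(.187)])
    d=(h-s['ee_pos'][:2])@u;z=s['ee_pos'][2]-.139
    print('lid',np.arctan2(z,d),np.hypot(z,d))
E
python3 -c "
from h import *
ang()"
```

```text
t 19.75 p [0.5654 0.2744 0.3243] q [0.0034 0.6385 0.7696 0.0035] yaxis 0.18575602804647717 F [ 2.5114 -2.0702  6.9088] gap 9.714678412643574 61.23662352561951
lid 1.2306792332408611 0.19655448053335028
```

>>> arm_command([
  {"dx":-0.25,"dy":-0.05,"dz":-0.11,"turn":0,"fingers":-1},
  {"dx":-0.24,"dy":-0.05,"dz":-0.12,"turn":0,"fingers":-1},
  {"dx":-0.23,"dy":-0.04,"dz":-0.14,"turn":0,"fingers":-1},
  {"dx":-0.22,"dy":-0.04,"dz":-0.16,"turn":0,"fingers":-1},
  {"dx":-0.21,"dy":-0.04,"dz":-0.17,"turn":0,"fingers":-1},
  {"dx":-0.2,"dy":-0.04,"dz":-0.19,"turn":0,"fingers":-1},
  {"dx":-0.1,"dy":-0.02,"dz":-0.1,"turn":0,"fingers":-1},
  {"dx":0,"dy":0,"dz":0,"turn":0,"fingers":-1},
])

```text
time: 20.55
ee_pos: [0.4892, 0.2587, 0.2721]
tool_rot: [0.0, 0.638, 0.77, -0.002]
contact_force: [-4.4, -6.0, 5.1]
finger_gap: 0.117
finger_force: 65.3
```

```bash
python3 -c "
from h import *
ang()
for c in('scene','side'):
  snap(c)
  for r in robot.place_of(c,'bar')[:1]: print(c,round(r['confidence'],2),w(c,r['position']))"
```

```text
t 20.55 p [0.4892 0.2587 0.2721] q [ 0.0004  0.6383  0.7698 -0.0021] yaxis 0.1861829557977761 F [-4.4061 -5.9554  5.1124] gap 9.927292993160568 65.33234596252441
lid 0.748408185651161 0.19557676543495317
scene 0.82 [0.4909 0.257  0.2653]
side 0.93 [0.4919 0.256  0.2695]
```

>>> arm_command([
  {"dx":-0.12,"dy":-0.02,"dz":-0.13,"turn":0,"fingers":-1},
  {"dx":-0.1,"dy":-0.02,"dz":-0.14,"turn":0,"fingers":-1},
  {"dx":0,"dy":0,"dz":0,"turn":0,"fingers":-1},
  {"dx":0,"dy":0,"dz":0,"turn":0,"fingers":-1},
  {"dx":0,"dy":0,"dz":0,"turn":0,"fingers":-1},
  {"dx":0,"dy":0,"dz":0,"turn":0,"fingers":-1},
  {"dx":0,"dy":0,"dz":0,"turn":0,"fingers":-1},
  {"dx":0,"dy":0,"dz":0,"turn":0,"fingers":-1},
])

```text
time: 21.55
ee_pos: [0.4778, 0.2564, 0.2583]
tool_rot: [-0.0, 0.638, 0.77, -0.003]
contact_force: [-5.7, -6.3, 5.3]
finger_gap: 0.121
finger_force: 66.2
```

```bash
python3 -c "
from h import *
ang()
for c in('scene','side'):
  snap(c,c+'_end.png')
  for r in robot.place_of(c,'bar')[:1]: print(c,round(r['confidence'],2),w(c,r['position']))
  for t in ('beaker','bottle','mouse'):
    for r in robot.place_of(c,t)[:1]: print(c,t,round(r['confidence'],2),w(c,r['position']))
ang()"
```

```text
t 21.55 p [0.4778 0.2564 0.2583] q [-0.0002  0.6384  0.7697 -0.0035] yaxis 0.1859801282989324 F [-5.6541 -6.2507  5.3252] gap 10.296613637870168 66.19628190994263
lid 0.6559577572452225 0.1955866091573885
scene 0.69 [0.4804 0.2551 0.2537]
scene beaker 0.56 [ 0.7924  0.0543 -0.004 ]
scene bottle 0.98 [ 0.7535 -0.076   0.0003]
scene mouse 0.42 [0.4059 0.5259 0.0009]
side 0.96 [0.483  0.2563 0.2551]
side beaker 0.87 [0.7946 0.0534 0.0042]
side bottle 0.6 [ 0.7495 -0.0756  0.0034]
t 22.05 p [0.4778 0.2564 0.2583] q [-0.0002  0.6384  0.7697 -0.0034] yaxis 0.1860661708729794 F [-5.7762 -6.0831  5.5379] gap 9.868117641883233 66.19675397872925
lid 0.6561037576481913 0.19559804800806535
```

View pics/scene_end.png

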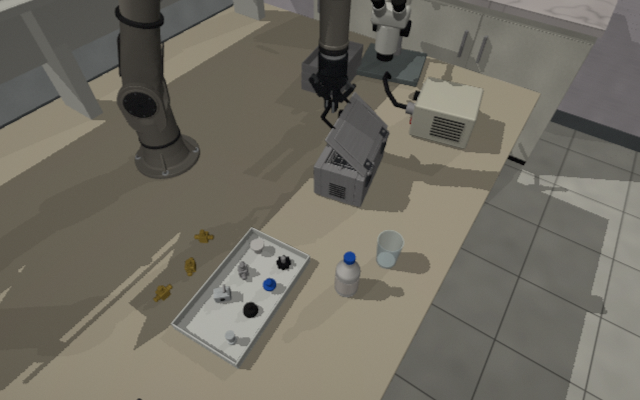

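The lid is held at about 0.66 rad and steady. The bystanders are in place, and the tray at (243,295) is missing only the brass tee.

```bash
python3 -c "
from h import *
print(robot.job_done())"
```

```text
the job is handed in; nothing more can be done
None
```

The job is handed in at about 22 s: the tray's brass tee was set down in the basket with the lid standing open, and the arm now holds the lid by the middle of its bar, steady at about 0.66 rad (just below balance); the other parts, beaker, bottle and mouse show no movement.

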